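# Clamp the empty embroidery frame in the bench jig

### The job

The small empty embroidery frame lies loose on the plywood bench jig: slide it with the fingertips until its rail lies flush along the jig's low fence strip, in front of the toggle clamp, then push the clamp's handle over past centre until it snaps and the clamp's rubber foot holds the frame down. Only push, never pick anything up, and leave the spool stand, thread cone, hammer and tin where they are.

Things in the scene. Friction and masses are not known exactly. Their poses are not given: they have to be found in the camera images.
- jig: Fixed plywood board 310 (its x) x 280 (its y) x 18 mm thick; origin at its underside's centre on the bench, z up. A dark wooden fence strip 10 mm high, 12 wide, 240 long runs along its y; the fence's front face, looking to the jig's +x, is at jig x = -60 mm. The clamp is screwed down behind the fence (-x side); the frame lies in front (+x side).
- frame: Loose empty wooden frame lying flat on the board, 0.2 to 0.4 kg: 160 (its x) x 220 (its y) x 18 mm thick, rails 28 mm wide, open middle 104 x 164 mm. Origin at its underside's centre. Its own -x rail belongs against the fence; it starts 15 to 45 mm off and up to 7 degrees askew. Home, its axes run parallel to the jig's.
- corner_a (a point): Outer corner of the frame at the +y end of the rail that belongs against the fence, half way up the 18 mm thickness.
- corner_b (a point): Outer corner of the frame at the -y end of the same rail. With both corners at jig x = -60 mm the rail lies flush on the fence.
- clamp: Fixed steel vertical-handle toggle clamp; origin at the centre of its base's underside, on the board's top, 46 mm behind the fence's front face. Its x points forwards (as the jig's x), z up. Base 62 x 46 mm, side plates 52 mm high. It starts open: arm upright to 120 mm above the board, handle leaning back from the frame. Pushing the handle forwards swings the arm down over the fence.
- handle_end (a point): Top of the handle's domed end. The handle is a straight bar that turns on a pivot at clamp x = 4, z = 8 mm, 160 mm from this point, in the clamp's plane y = 0; its outer 85 mm are a round black rubber grip 20 mm thick. It starts leaning back 52 degrees (clamp x -123, z 106 mm) and ends leaning 6 degrees forwards (x 22, z 167 mm).
- spool_stand: Loose bystander: round turned wooden base 72 mm across with two upright sticks 129 mm tall, gold thread wound at their feet. Origin at the underside's centre.
- thread_cone: Loose bystander: pale cone of thread, 50 mm across and 71 mm tall. Origin at the underside's centre.
- tack_hammer: Loose bystander: small hammer lying flat, about 200 mm long. Origin under its middle.
- tack_tin: Loose bystander: plain metal tin, 56 mm across and 45 mm tall. Origin at the underside's centre.
- pad_face (a point): Centre of the underside of the arm's sprung rubber foot, 16 mm across. Open, it hangs 84 mm above the board, 62 mm ahead of the clamp's origin (x). Clamped, it rests on the frame's rail, also 62 mm ahead, and presses with about 16 N.
- clamp_handle (a joint): Turn of the handle in rad: 0 open, growing as it is pushed forwards. Light at first (about 1 N); from about 0.7 the foot meets a frame lying home and the push at the grip stiffens to about 5 N (let go here, it springs back to about 0.67); past dead centre at about 0.92 to 0.95 it snaps by itself to its stop at 1.02 and stays.

How it is judged (in metres and radians):
On the way, in this order (a step that is already met when the one before it is completed fails the run):
1. the frame's rail lies flush on the fence along its whole length, both corners within 3 mm of it (x of each of corner_a, corner_b in the frame of jig below -0.057 m), for 0.2 s.
2. the handle is past centre and the clamp's foot presses the frame (value of joint clamp_handle above 0.97 rad and contact force between clamp and frame above 8 N), for 0.2 s.
At the end, for the whole second after the job is handed in: The frame lies flat on the board and at rest with both corners of its clamped rail within 3 mm of the fence, the handle has snapped past centre (its joint above 0.97 rad) and the clamp's foot presses the frame with more than 8 N (all of step 1 and all of step 2 and z of frame in the frame of jig below 0.021 m and linear speed of frame below 0.01 m/s); the robot touches nothing.
It fails at once if the frame is lifted more than 10 mm off the board or tipped more than 7 degrees (z of frame in the frame of jig above 0.028 m or angle between frame's own z axis and vertical above 0.122 rad).
It fails at once if the spool stand, thread cone, hammer or tin is moved more than 20 mm (distance of any of spool_stand, thread_cone, tack_hammer, tack_tin from where it was at the start of the episode above 0.02 m).
It also fails if it takes over 54 s, if anything falls off the work surface, if the arm or the gripper's body presses on something with over 40 N, if the wrist force passes 120 N, or if a joint passes its speed limit or range.

### The arm

A 7-joint arm with a two-finger parallel gripper is mounted at the origin on the work surface. World frame = base frame: x ahead of the robot, y to its left, z up, the work surface at z = 0. Lengths are in mm, angles in rad, forces in N, time in s.
With the tool pointing down it reaches from about 425 to 975 mm from the base axis. Payload 16.7 kg.
Tool frame: the origin (TCP) lies at the very end of the fingers, on their centre line; the grasp point (between the pads) lies 19 mm behind it; y points along the fingers, z is the direction in which the jaws open and shut, and the axes are right-handed (so a half turn about y gives the same grasp; the last joint's range is limited). The gripper opens to 85 mm and grips with 20 to 120 N. Pads are 22 mm wide; open, the fingers measure 114 mm over their backs; the gripper's body (76 mm by 85 mm) begins 54 mm behind the grasp point. The pads swing forward as they close: fully open they stand 13 mm farther back than shut.
Start: joints at [1.042, 0.426, 0.074, 1.606, -0.034, 1.111, -0.067], TCP at [250.212, -626.873, 231.302] pointing down, gripper open.
Joint ranges: [-2.85, 2.85], [-0.5, 2.14], [-1.23, 1.37], [0.21, 2.46], [-1.02, 4.16], [0.16, 2.05], [-2.73, 2.73]. Speed limits (rad/s): [1.89, 1.89, 2.39, 2.39, 3.01, 3.01, 3.01].

### API

Orientations are given as [roll, pitch, yaw] about the fixed x, y, z axes, in that order (R = Rz(yaw) Ry(pitch) Rx(roll)).
In Python, from cell import state, capture, finish_job gives the robot as it stands. The module is installed in compiled form; this text tells all that it offers.
- The arm moves only by the tool play_rows, never from a script. Its argument "plan" is a list of rows, each a list of 7 numbers: the opening, from -1 (shut) to 1 (fully open), so that 0 is half open, then the shift along the tool's x, y, z each as a share of 0.1 m, from -1 to 1, then the turn, a rotation vector about the tool's x, y, z each as a share of 180 degrees, from -1 to 1. In form: [[grip, tx, ty, tz, ax, ay, az], ...]. A call has 1 to 8 rows; each row is the pose to reach, as a shift and turn from the pose commanded when the call began, along the tool's axes at that moment, turning the shorter way round; what a row does not reach only later rows make up. A row lasts 1/12 s, in which the tool goes at most 41.7 mm and 7.16 degrees, less where a joint would pass 70% of its speed; a pose out of reach is approached as far as the arm can. A call with a number of a shift or a turn outside -1 to 1 is refused whole. A call with a gripper value outside its range is refused whole. The fingers move at their own pace and stop on an object; "grip_force" is the grip in N (left out, the last holds). Time passes only in rows, so rows that repeat a pose let the fingers close. It gives the time, the measured TCP pose, the force and the opening at its end, in the units of the state.
- state(): the state, without advancing time (a new reading comes with each control period).
- capture(name): name is "scene" or "top"; returns a dict with "image" (480x640x3 uint8, red, green, blue), "range_z" (480x640 float32, mm along the optical axis (not along the pixel's ray), 0 where there is no reading), "fx", "fy", "cx", "cy" (pixels), "extrinsics" (4x4, takes a point from world to camera coordinates). Camera axes: x right, y up, looking along -z (the intrinsics and any distortion apply to the point x, -y, -z); pixel columns grow to the right and rows downward; lengths in mm; the calibration is good to about 2 mm. A picture is of the moment at which its call begins.
- finish_job(): hands the job in, once; it reports no verdict.
The state is a dict: "t": time; "q": joint angles; "dq": joint speeds; "effort": joint torques, N m; "position": TCP position; "eef_rot": TCP orientation; "ft_force": force on the tool from outside, world axes, zero at the start; "moment": the same for the moment, N m; "width": opening from 0.0 (shut) to 1.0 (fully open).
Only numpy, scipy, OpenCV 4.12 (cv2) and the standard library are available. Lean on these libraries where they do the work, as an engineer would, in place of code of your own. Each camera call takes 0.05 s, during which the arm holds its last target.

## Working session

There is one attempt and no reset: what is moved stays moved. The work goes in short steps, Python scripts to look and compute and a tool call to move; the robot and the scene stay as the last step left them, time stands still between calls to the robot, and variables do not carry over. Pictures are saved under pics/ and viewed, and the job is handed in when it is done.

Besides the shell and the picture viewer there is one more tool, called after "Request:" as name(argument=value, ...) on one line, values as JSON. play_rows: Moves the arm, as the interface text tells. Shift numbers are shares of 0.1 m and turn numbers shares of 180 degrees, none past 1 either way. Its arguments: {"type":"object","properties":{"plan":{"type":"array"},"grip_force":{"type":"number"}},"required":["plan"]}

```bash
mkdir -p pics; cat > h.py <<'E'
import numpy as np,cv2
from cell import state,capture
def grab(n,tag):
    c=capture(n); cv2.imwrite(f'pics/{tag}.png',c['image'][:,:,::-1]); np.savez(f'{tag}.npz',**c); return c
def load(tag): 
    d=np.load(f'{tag}.npz'); return {k:d[k] for k in d}
def ray(c,u,v):
    E=np.array(c['extrinsics']);R=E[:3,:3];t=E[:3,3]
    d=np.array([(u-c['cx'])/c['fx'],-(v-c['cy'])/c['fy'],-1.0])
    return -R.T@t, R.T@d
def onz(c,u,v,z):
    o,d=ray(c,u,v); return o+d*(z-o[2])/d[2]
def depthpt(c,u,v):
    o,d=ray(c,u,v); return o+d*float(c['range_z'][int(v),int(u)])
def proj(c,p):
    E=np.array(c['extrinsics']);q=E[:3,:3]@np.array(p,float)+E[:3,3]
    return np.array([c['cx']+c['fx']*q[0]/-q[2], c['cy']-c['fy']*q[1]/-q[2]])
def cloud(c):
    E=np.array(c['extrinsics']);v,u=np.mgrid[:480,:640];z=c['range_z'].astype(float)
    P=np.stack([(u-c['cx'])/c['fx']*z,-(v-c['cy'])/c['fy']*z,-z],-1)
    return (P-E[:3,3])@E[:3,:3]
E
python3 - <<'E'
from h import *
np.set_printoptions(precision=3,suppress=True)
print(state())
for n in('scene','top'):
    c=grab(n,n+'0'); print(n,c['fx'],c['fy'],c['cx'],c['cy'],[k for k in c]); print(c['extrinsics']); 
E
```

```text
{'t': 0.0, 'q': array([ 1.042,  0.427,  0.074,  1.607, -0.034,  1.111, -0.067]), 'dq': array([ 0.001, -0.001,  0.001,  0.001,  0.   ,  0.001, -0.   ]), 'effort': array([  0.001, -94.981,   3.761, -46.351,   0.019,   0.01 ,  -0.   ]), 'position': array([ 250.043, -626.548,  230.605]), 'eef_rot': array([-1.572, -0.   , -2.762]), 'ft_force': array([-0.16 ,  0.045,  1.082]), 'moment': array([ 0.085, -0.062, -0.012]), 'width': 1.0001783741601884}
scene 555.5347832779374 555.5347832779374 320.9033001375648 242.86294225297405 ['image', 'range_z', 'fx', 'fy', 'cx', 'cy', 'extrinsics']
[[    0.578     0.816     0.013  -335.368]
 [   -0.691     0.481     0.54    361.802]
 [    0.434    -0.321     0.842 -1451.762]
 [    0.        0.        0.        1.   ]]
top 617.117628442136 617.117628442136 324.0992274628524 238.5723001293402 ['image', 'range_z', 'fx', 'fy', 'cx', 'cy', 'extrinsics']
[[   -0.013    -1.        0.025   -16.06 ]
 [    0.999    -0.012     0.045  -617.042]
 [   -0.045     0.026     0.999 -1231.767]
 [    0.        0.        0.        1.   ]]
```

```bash
ls .
```

```text
h.py
pics
scene0.npz
top0.npz
```

View pics/scene0.png

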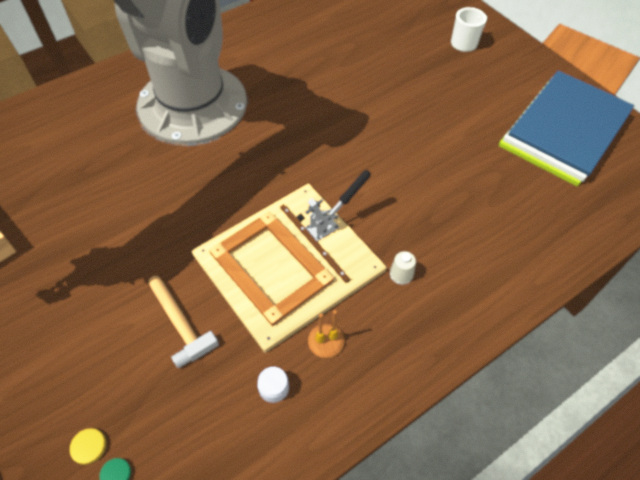

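View pics/top0.png

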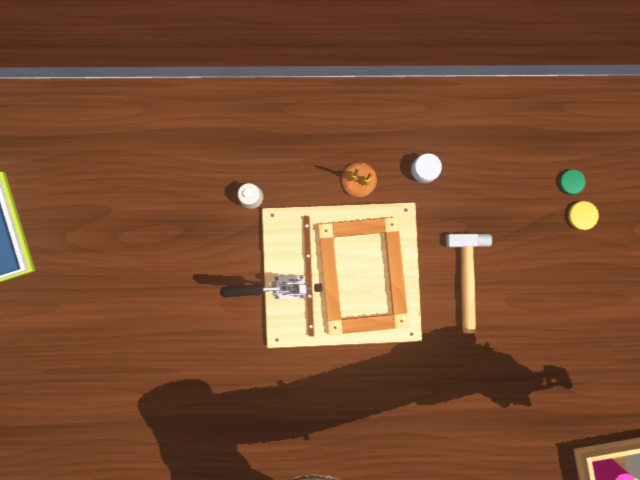

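The scene picture shows the jig, with the clamp handle pointing to the upper right and the frame askew in front of the fence. In the top picture the board spans about (263..420, 204..347) and the fence is at u≈309. The frame spans about u 318..408 and the handle end is at (224,291). The cone is at (250,196), the stand at (359,180), the tin at (426,168) and the hammer at (468,285).

Next I'll measure the corners.

```bash
python3 - <<'E'
from h import *
c=load('top0');im=c['image'][:,:,::-1].copy()
cr=im[190:360,215:500]; cv2.imwrite('pics/crop.png',cv2.resize(cr,None,fx=2.8,fy=2.8,interpolation=cv2.INTER_CUBIC))
hsv=cv2.cvtColor(im,cv2.COLOR_BGR2HSV)
P=cloud(c)
for u,v in [(340,280),(400,280),(365,230),(360,325),(360,280),(280,220),(309,250),(318,287),(240,291)]: print(u,v,P[v,u].round(1), hsv[v,u])
E
```

```text
340 280 [532.9 -54.8  16.6] [ 25  65 254]
400 280 [ 531.7 -172.9   36.4] [ 14 162 239]
365 230 [ 631.9 -105.1   34.7] [ 13 167 228]
360 325 [443.9 -92.3  32.8] [ 14 161 237]
360 280 [532.4 -94.9  18.5] [ 25  65 254]
280 220 [655.2  64.4  16.8] [ 25  70 253]
309 250 [593.7   6.8  28.7] [ 12 156 159]
318 287 [522.6  -9.1 107.4] [ 11 104  96]
240 291 [517.2 135.7 107.2] [ 9 65 67]
```

View pics/crop.png

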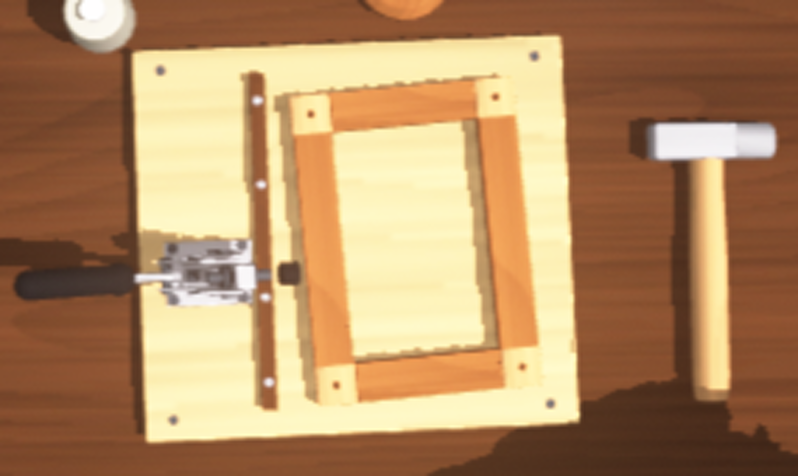

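```bash
cat > meas.py <<'E'
from h import *
def lines(c, roi=(190,360,215,435)):
    im=c['image'][:,:,::-1]; hsv=cv2.cvtColor(np.ascontiguousarray(im),cv2.COLOR_BGR2HSV)
    return im,hsv
def f(px): return [px[0]/2.8+215-.32, px[1]/2.8+190-.32]
def pose(pts):  # quad TL,TR,BR,BL : center, jig-x direction yaw
    pts=np.array(pts)[:,:2]; c=pts.mean(0)
    dx=(pts[1]+pts[2]-pts[0]-pts[3])/2; dy=(pts[0]+pts[1]-pts[2]-pts[3])/2
    return c, np.degrees(np.arctan2(dx[1],dx[0])), np.degrees(np.arctan2(dy[1],dy[0])),np.linalg.norm(dx),np.linalg.norm(dy)
E
python3 - <<'E'
from meas import *
np.set_printoptions(precision=1,suppress=True)
c=load('top0')
J=[onz(c,*f(p),18) for p in [(132,52),(560,36),(579,421),(147,441)]]
F=[onz(c,*f(p),36) for p in [(290,95),(510,76),(539,383),(316,405)]]
N=[onz(c,*f(p),28) for p in [(265,73),(277,408)]]
print(J);print(pose(J)); print(F); print(pose(F)); print(N)
pj=pose(J); a=np.radians((pj[1]+pj[2]-90)/2); ex=np.array([np.cos(a),np.sin(a)]);ey=np.array([-ex[1],ex[0]])
print('yaw',np.degrees(a))
for p in F+N: d=p[:2]-pj[0]; print('injig',d@ex,d@ey)
# handle / pad
P=cloud(c)
for p in [(25,283),(290,273)]: print(P[int(f(p)[1]),int(f(p)[0])])
he=onz(c,*f((18,284)),124);d=he[:2]-pj[0];print('handle end',he,d@ex,d@ey)
s=load('scene0'); Ps=cloud(s)
# bystanders top view heights
for n,u,v in [('cone',250,194),('tin',427,166),('stand',359,180),('stick',366,178),('hamhead',466,240),('hamh',468,300)]: print(n,P[v,u])
# gripper cloud?
m=(P[...,2]>130); print('high pts',m.sum(), P[m].min(0) if m.any() else '', P[m].max(0) if m.any() else '')
E
```

```text
[array([679.2, 100.6,  18. ]), array([ 687.4, -208.4,   18. ]), array([ 410.5, -216.5,   18. ]), array([401.5,  92.4,  18. ])]
(array([544.6, -58. ]), np.float64(-88.40089334306577), np.float64(1.6806629838306355), np.float64(309.0552094657135), np.float64(277.4306075362518))
[array([645.7, -12.2,  36. ]), array([ 657.4, -169. ,   36. ]), array([ 439.8, -185.4,   36. ]), array([426.9, -27.7,  36. ])]
(array([542.5, -98.6]), np.float64(-85.52641356124748), np.float64(4.182866560003282), np.float64(157.70445094117343), np.float64(218.72699851863794))
[array([662.2,   5.3,  28. ]), array([424.4,  -0.3,  28. ])]
yaw -88.36011517961758
injig -42.818239416864714 102.29945301136108
injig 114.16584872316588 109.5213288678415
injig 124.39803726375435 -108.41567072034577
injig -33.64110422502116 -116.78674778704276
injig -59.844528189098384 119.2884363411104
injig -61.10528743395619 -118.54333567708845
[520.3 164.2 128. ]
[522.6  -9.1 107.4]
handle end [518.2 168.2 124. ] -226.81741371524387 -19.977257044986953
cone [702.1 119.2  69.6]
tin [ 756.9 -229.3   47.3]
stand [734.7 -96.4  15.6]
stick [ 732.5 -106.6   58.5]
hamhead [ 609.8 -308.6   27.9]
hamh [ 489.4 -311.    23.1]
high pts 1314 [ 514.7 -110.7  130. ] [ 741.   159.9 1258.3]
```

Measured so far:
- **Jig:** origin about (544.6, -58), yaw about -88.4°.
- **Rail:** its corners are about 17 and 26 mm off the fence.
- **Handle end:** jig (-227, -20), which agrees with the spec.

I'll shut the fingers and turn the tool so its x axis lies along jig x. Then I'll approach the outer face of the frame's far rail.

Request:
play_rows(plan=[[-1,-0.4,0,-0.26,0,-0.04,0],[-1,-0.8,0,-0.5,0,-0.08,0],[-1,-1,0,-0.65,0,-0.12,0],[-1,-1,0,-0.65,0,-0.16,0],[-1,-1,0,-0.65,0,-0.2,0],[-1,-1,0,-0.65,0,-0.24,0],[-1,-1,0,-0.65,0,-0.28,0],[-1,-1,0,-0.65,0,-0.31,0]], grip_force=40)

```text
t: 0.77
position: [318.9, -529.2, 231.0]
eef_rot: [-1.571, 0.0, -1.781]
ft_force: [-0.1, 0.3, -0.0]
width: -0.0
```

```bash
cat > tgt.py <<'E'
import sys; from h import *
from scipy.spatial.transform import Rotation as Ro
np.set_printoptions(precision=3,suppress=True)
O=np.array([544.6,-58]);A=np.radians(-88.4);ex=np.array([np.cos(A),np.sin(A)]);ey=np.array([-ex[1],ex[0]])
def rel(jx,jy,z):
    s=state(); R=Ro.from_euler('xyz',s['eef_rot']).as_matrix(); w=np.array([*(O+ex*jx+ey*jy),z])
    G=Ro.from_euler('xyz',[-np.pi/2,0,A]).as_matrix()
    print('t',s['t'],'jig now',(s['position'][:2]-O)@ex,(s['position'][:2]-O)@ey,s['position'][2],'F',s['ft_force'],'w',s['width'])
    print('shift',R.T@(w-s['position'])/100,'turn',Ro.from_matrix(R.T@G).as_rotvec()/np.pi)
if __name__=='__main__': rel(*map(float,sys.argv[1:4]))
E
python3 tgt.py 150 -6 150
```

```text
t 0.7667 jig now 464.72427202588995 -238.7564912355588 231.0157267399428 F [-0.116  0.277 -0.045] w -0.00027989688470014866
shift [-3.607  0.811  1.52 ] turn [ 0.    -0.076 -0.   ]
```

Request:
play_rows(plan=[[-1,-0.4,0,0.17,0,-0.04,0],[-1,-0.8,0,0.34,0,-0.076,0],[-1,-1,0,0.43,0,-0.076,0],[-1,-1,0,0.43,0,-0.076,0]])

```text
t: 1.1
position: [386.5, -436.0, 231.3]
eef_rot: [-1.569, 0.002, -1.542]
ft_force: [0.3, -0.1, -0.1]
width: -0.002
```

Request:
play_rows(plan=[[-1,-0.4,0,0.25,0,0,0],[-1,-0.8,0,0.45,0,0,0],[-1,-1,0,0.6,0,0,0],[-1,-1,0,0.6,0,0,0]])

```text
t: 1.43
position: [444.1, -333.4, 231.5]
eef_rot: [-1.569, 0.002, -1.542]
ft_force: [0.9, -0.2, 0.6]
width: 0.001
```

```bash
python3 tgt.py 150 -6 120
```

```text
t 1.4333 jig now 272.5160264260773 -108.13898652709982 231.47490975895425 F [ 0.94  -0.171  0.564] w 0.0011400888927614273
shift [-1.222  1.118  1.021] turn [-0.     0.    -0.001]
```

Request:
play_rows(plan=[[-1,-0.4,0,0.35,0,0,0],[-1,-0.7,0,0.7,0,0,0],[-1,-0.9,0,0.95,0,0,0],[-1,-0.95,0,1,0,0,0],[-1,-1,0.3,1,0,0,0],[-1,-1,0.6,1,0,0,0],[-1,-1,0.7,1,0,0,0],[-1,-1,0.7,1,0,0,0]])

```text
t: 2.1
position: [536.5, -237.4, 158.8]
eef_rot: [-1.575, 0.002, -1.549]
ft_force: [-0.7, -0.7, 0.1]
width: -0.004
```

```bash
python3 tgt.py 150 -6 26; python3 - <<'E'
from h import *
c=grab('top','top1'); cv2.imwrite('pics/crop1.png',cv2.resize(c['image'][170:380,200:500,::-1],None,fx=2.6,fy=2.6,interpolation=cv2.INTER_CUBIC))
s=grab('scene','scene1');cv2.imwrite('pics/scrop1.png',cv2.resize(s['image'][120:400,140:440,::-1],None,fx=2,fy=2,interpolation=cv2.INTER_CUBIC))
E
```

```text
t 2.1 jig now 179.13649686001582 -13.089580916634418 158.79955079156105 F [-0.65  -0.699  0.124] w -0.003637087957388469
shift [-0.289  1.328  0.075] turn [ 0.001 -0.002 -0.001]
```

View pics/scrop1.png

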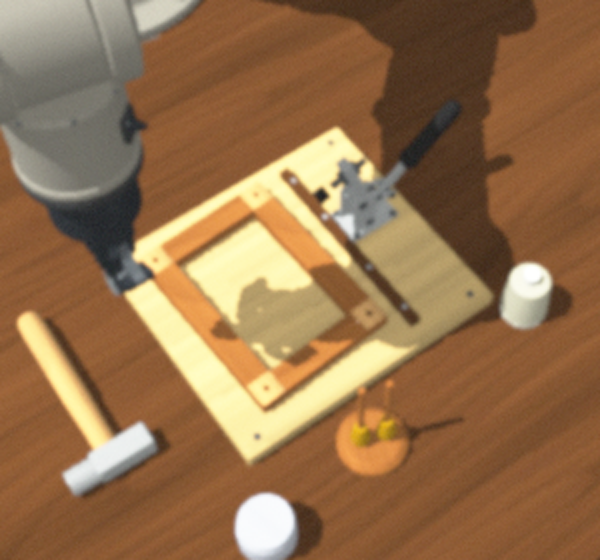

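View pics/crop1.png

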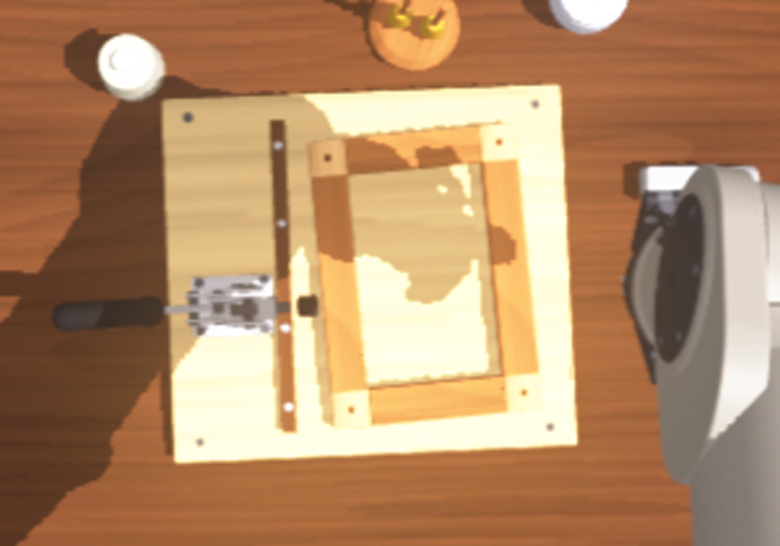

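Both pictures show the gripper to the right of the board, clear of the hammer, and the frame untouched. I'll descend in front of the rail, slightly towards corner b because that end is farther off.

Request:
play_rows(plan=[[-1,-0.1,0.2,0,0,0,0],[-1,-0.25,0.5,0,0,0,0],[-1,-0.29,0.8,0,0,0,0],[-1,-0.29,0.95,0,0,0,0],[-1,-0.29,1,0,0,0,0],[-1,-0.29,1,0,0,0,0]])

```text
t: 2.7
position: [537.8, -209.1, 61.8]
eef_rot: [-1.571, -0.0, -1.55]
ft_force: [-0.4, 0.5, 0.3]
width: -0.002
```

Request:
play_rows(plan=[[-1,0,0.1,0,0,0,0],[-1,0,0.2,0,0,0,0],[-1,0,0.3,0,0,0,0],[-1,0,0.3,0,0,0,0]])

```text
t: 3.03
position: [536.7, -208.6, 29.7]
eef_rot: [-1.572, 0.001, -1.549]
ft_force: [-0.4, 0.4, -0.6]
width: 0.001
```

```bash
python3 tgt.py 111 -14 28
```

```text
t 3.0333 jig now 150.35835705951973 -12.062666807096356 29.721113445666703 F [-0.38   0.359 -0.594] w 0.0013951520297942343
shift [-0.393  0.017 -0.022] turn [ 0.001 -0.002 -0.   ]
```

Request:
play_rows(plan=[[-1,-0.06,0.02,0,0,0,0],[-1,-0.12,0.02,0,0,0,0],[-1,-0.16,0.02,0,0,0,0],[-1,-0.19,0.02,0,0,0,0],[-1,-0.22,0.02,0,0,0,0],[-1,-0.25,0.02,0,0,0,0],[-1,-0.28,0.02,0,0,0,0],[-1,-0.31,0.02,0,0,0,0]])

```text
t: 3.7
position: [537.0, -177.6, 29.5]
eef_rot: [-1.57, -0.0, -1.549]
ft_force: [-0.2, -1.5, 1.9]
width: -0.001
```

```bash
python3 tgt.py 111 -14 28
```

```text
t 3.7 jig now 119.37668263577358 -10.931236771338893 29.542020491134522 F [-0.164 -1.461  1.934] w -0.0007822399135330679
shift [-0.084  0.015 -0.031] turn [-0.    -0.002  0.   ]
```

Force on the fingertips is only about 1.5 N, as sliding should give. I'll keep pushing in small steps and watch the force.

Request:
play_rows(plan=[[-1,-0.02,0,0,0,0,0],[-1,-0.04,0,0,0,0,0],[-1,-0.06,0,0,0,0,0],[-1,-0.06,0,0,0,0,0]])

```text
t: 4.03
position: [535.8, -173.2, 29.4]
eef_rot: [-1.572, -0.002, -1.55]
ft_force: [-5.1, -9.3, 3.5]
width: 0.0
```

Request:
play_rows(plan=[[-1,-0.01,0,0,0,0,0],[-1,-0.02,0,0,0,0,0],[-1,-0.03,0,0,0,0,0],[-1,-0.03,0,0,0,0,0]])

```text
t: 4.37
position: [535.3, -171.6, 29.4]
eef_rot: [-1.573, -0.003, -1.552]
ft_force: [-6.8, -16.0, 5.2]
width: 0.001
```

```bash
python3 tgt.py 111 -14 28; python3 - <<'E'
from h import *
c=grab('top','top2'); cv2.imwrite('pics/crop2.png',cv2.resize(c['image'][170:380,200:500,::-1],None,fx=2.6,fy=2.6,interpolation=cv2.INTER_CUBIC))
s=grab('scene','scene2');cv2.imwrite('pics/scrop2.png',cv2.resize(s['image'][170:360,180:400,::-1],None,fx=3,fy=3,interpolation=cv2.INTER_CUBIC))
E
```

```text
t 4.3667 jig now 113.31588400223418 -12.480661429048888 29.374564905387984 F [ -6.755 -16.031   5.219] w 0.0014467088560677908
shift [-0.023  0.014 -0.015] turn [ 0.001 -0.003  0.001]
```

View pics/crop2.png

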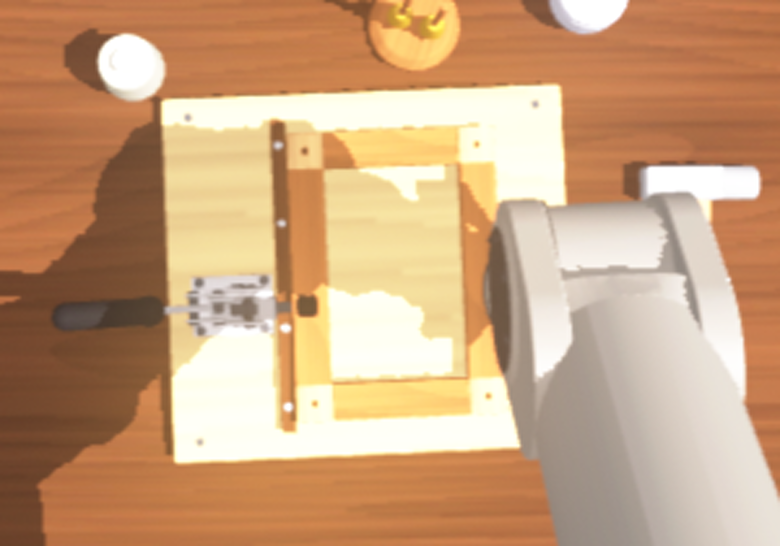

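View pics/scrop2.png

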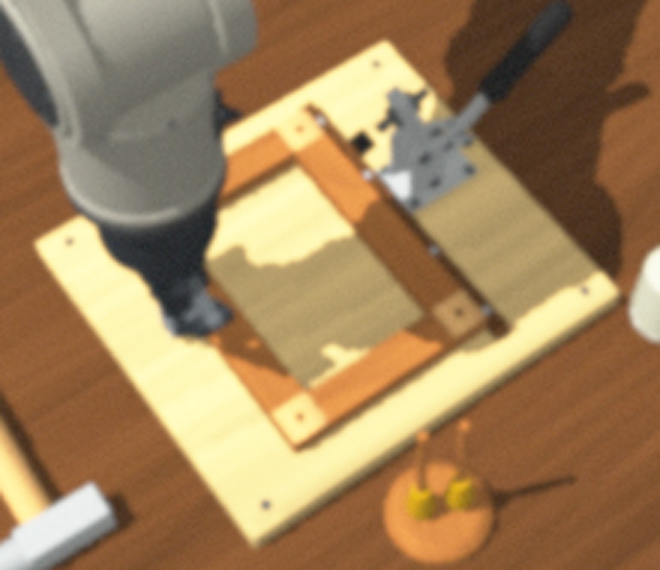

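The rail now looks to be on the fence, with the push force up to 16 N. I'll check how flush it is by fitting lines to the rail edges.

```bash
python3 - <<'E'
from h import *
from tgt import O,ex,ey
c=load('top2'); 
# far rail inner edge of -x rail & far edges: horizontal profile gradients at several rows, mid rail
im=cv2.GaussianBlur(c['image'],(3,3),0).astype(float)
hs=cv2.cvtColor(c['image'],cv2.COLOR_RGB2HSV)
for jy in (105,95,85,60,40,20,0,-40,-60,-80,-100,-105):
    out=[]
    xs=np.arange(-80,-15,.5); prof=[]
    for x in xs:
        p=proj(c,[*(O+ex*x+ey*jy),36]); prof.append(cv2.remap(c['image'],np.float32([[p[0]]]),np.float32([[p[1]]]),cv2.INTER_LINEAR)[0,0])
    prof=np.array(prof,float)
    g=np.gradient(cv2.GaussianBlur(prof.sum(1)[None],(9,1),0)[0])
    i=np.where((xs>-66)&(xs<-50))[0]; j=np.where((xs>-42)&(xs<-20))[0]
    print(jy,'outer edge',xs[i[np.argmax(g[i])]],g[i].max().round(),'inner(max|g|)',xs[j[np.argmax(abs(g[j]))]],g[j][np.argmax(abs(g[j]))].round())
E
```

```text
105 outer edge -60.0 24.0 inner(max|g|) -32.5 -19.0
95 outer edge -60.0 26.0 inner(max|g|) -33.0 -17.0
85 outer edge -60.0 30.0 inner(max|g|) -33.0 -21.0
60 outer edge -59.5 12.0 inner(max|g|) -32.5 18.0
40 outer edge -59.0 11.0 inner(max|g|) -32.5 18.0
20 outer edge -60.0 14.0 inner(max|g|) -32.0 20.0
0 outer edge -60.0 14.0 inner(max|g|) -32.5 15.0
-40 outer edge -59.0 18.0 inner(max|g|) -32.5 14.0
-60 outer edge -60.5 30.0 inner(max|g|) -33.5 19.0
-80 outer edge -60.5 25.0 inner(max|g|) -33.0 6.0
-100 outer edge -60.0 35.0 inner(max|g|) -33.0 -14.0
-105 outer edge -60.5 46.0 inner(max|g|) -32.5 -17.0
```

The rail is flush along its whole length: the outer edge sits at -59 to -60.5 mm. Now I'll back off, rise and go over the clamp to a point behind the handle.

Request:
play_rows(plan=[[-1,0.06,0,0,0,0,0],[-1,0.15,0,0,0,0,0],[-1,0.25,0,0,0,0,0],[-1,0.25,-0.3,0,0,0,0],[-1,0.25,-0.6,0,0,0,0],[-1,0.25,-0.9,0,0,0,0],[-1,0.25,-1,0,0,0,0],[-1,0.25,-1,0,0,0,0]])

```text
t: 5.13
position: [538.8, -194.7, 132.3]
eef_rot: [-1.566, -0.002, -1.55]
ft_force: [0.8, -0.0, 0.4]
width: 0.002
```

Request:
play_rows(plan=[[-1,0,-0.4,0,0,0,0],[-1,0,-0.8,0,0,0,0],[-1,0,-1,0,0,0,0],[-1,0,-1,0,0,0,0]])

```text
t: 5.47
position: [539.1, -194.4, 233.3]
eef_rot: [-1.565, -0.002, -1.55]
ft_force: [0.2, -0.3, 0.1]
width: -0.002
```

```bash
python3 tgt.py -262 -20 230; python3 - <<'E'
from h import *
from tgt import O,ex,ey
c=load('top2');im=c['image'];P=cloud(c)
# handle grip: dark mask
hs=cv2.cvtColor(im,cv2.COLOR_RGB2HSV)
m=np.zeros((480,640),bool);m[270:310,215:262]=1
m&=(P[...,2]>50)
p=P[m];d=p[:,:2]-O;x=d@ex;y=d@ey
for a in range(-235,-150,10):
    k=(x>=a)&(x<a+10)
    if k.any(): print(a,k.sum(),y[k].mean().round(1),y[k].min().round(1),y[k].max().round(1),p[k,2].max().round(1))
E
```

```text
t 5.4667 jig now 136.2356241676702 -9.298007696406234 233.27368808602023 F [ 0.247 -0.293  0.143] w -0.0020911664806594565
shift [-3.982  0.025 -0.134] turn [-0.002 -0.002  0.001]
-235 13 -20.7 -27.4 -14.5 124.1
-225 59 -20.5 -29.7 -11.3 131.2
-215 65 -20.9 -30.7 -11.6 125.4
-205 61 -20.9 -30.9 -12.2 117.9
-195 65 -20.6 -30.3 -11.2 110.8
-185 65 -21.0 -31.0 -11.6 102.2
-175 54 -21.0 -32.0 -10.9 97.0
-165 54 -20.8 -32.1 -11.0 90.4
```

Request:
play_rows(plan=[[-1,-0.35,0,-0.05,0,0,0],[-1,-0.75,0,-0.12,0,0,0],[-1,-1,0,-0.12,0,0,0]])

```text
t: 5.72
position: [521.6, -91.3, 228.2]
eef_rot: [-1.572, 0.001, -1.548]
ft_force: [1.1, 1.0, 0.7]
width: 0.0
```

Request:
play_rows(plan=[[-1,-0.4,0,0,0,0,0],[-1,-0.8,0,0,0,0,0],[-1,-1,0,0,0,0,0]])

```text
t: 5.97
position: [520.2, 10.3, 228.5]
eef_rot: [-1.572, 0.001, -1.546]
ft_force: [0.3, 0.7, -0.4]
width: -0.004
```

Request:
play_rows(plan=[[-1,-0.4,0,0,0,0,0],[-1,-0.8,0,0,0,0,0],[-1,-1,0,0,0,0,0]])

```text
t: 6.22
position: [518.0, 110.4, 228.5]
eef_rot: [-1.572, 0.002, -1.546]
ft_force: [-0.4, 0.2, -0.1]
width: -0.0
```

Request:
play_rows(plan=[[-1,-0.4,0,0,0,0,0],[-1,-0.8,0,0,0,0,0],[-1,-1,0,0,0,0,0],[-1,-1,0,0,0,0,0]])

```text
t: 6.55
position: [515.4, 211.1, 228.3]
eef_rot: [-1.572, 0.002, -1.543]
ft_force: [-0.5, -0.3, -0.2]
width: -0.0
```

```bash
python3 tgt.py -265 -21 100
```

```text
t 6.55 jig now -269.8200051573659 -21.649289909730385 228.2802462202694 F [-0.54  -0.263 -0.206] w -3.350784085982148e-05
shift [0.051 1.283 0.008] turn [ 0.    -0.    -0.001]
```

Request:
play_rows(plan=[[-1,0,0.4,0,0,0,0],[-1,0,0.8,0,0,0,0],[-1,0,1,0,0,0,0],[-1,0,1,0,0,0,0]])

```text
t: 6.88
position: [514.0, 204.2, 124.1]
eef_rot: [-1.578, -0.002, -1.549]
ft_force: [-0.9, -0.6, 0.0]
width: 0.002
```

Request:
play_rows(plan=[[-1,0,0.15,0,0,0,0],[-1,0,0.28,0,0,0,0],[-1,0,0.28,0,0,0,0]])

```text
t: 7.13
position: [515.9, 205.3, 99.7]
eef_rot: [-1.573, -0.001, -1.55]
ft_force: [-0.6, -0.3, -0.5]
width: 0.003
```

```bash
python3 tgt.py -240 -21 100; python3 - <<'E'
from h import *
s=grab('scene','scene3');cv2.imwrite('pics/scrop3.png',cv2.resize(s['image'][100:380,180:480,::-1],None,fx=2,fy=2,interpolation=cv2.INTER_CUBIC))
E
```

```text
t 7.1333 jig now -263.97471574939027 -21.302051182498555 99.6932212071902 F [-0.572 -0.303 -0.454] w 0.003454863483794949
shift [ 0.24  -0.003  0.005] turn [ 0.001 -0.002  0.   ]
```

View pics/scrop3.png

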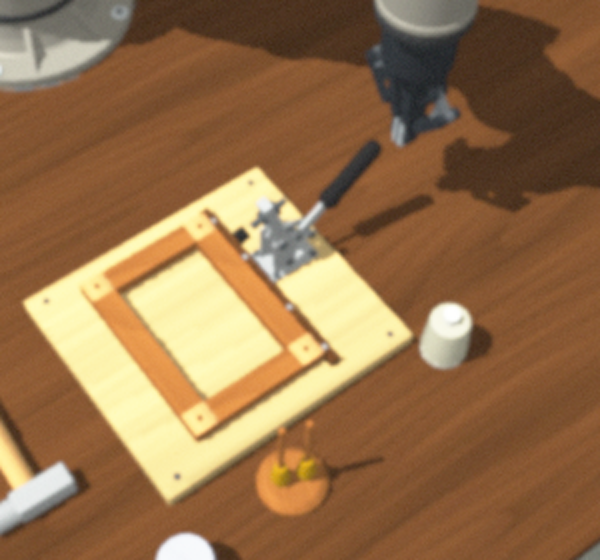

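The picture shows the closed fingers behind the handle's dome at about (405,135), in line with it. The frame is still flush. I'll push along the handle's arc, rising with it.

Request:
play_rows(plan=[[-1,0.1,0,0,0,0,0],[-1,0.2,0,0,0,0,0],[-1,0.28,-0.04,0,0,0,0],[-1,0.36,-0.11,0,0,0,0],[-1,0.44,-0.18,0,0,0,0],[-1,0.52,-0.24,0,0,0,0],[-1,0.6,-0.3,0,0,0,0],[-1,0.66,-0.34,0,0,0,0]])

```text
t: 7.85
position: [518.4, 138.6, 136.4]
eef_rot: [-1.57, -0.0, -1.55]
ft_force: [1.3, 0.7, 1.1]
width: -0.002
```

```bash
python3 tgt.py -149 -21 153
```

```text
t 7.85 jig now -197.20707149550083 -20.666301586681247 136.42858118644324 F [1.262 0.718 1.076] w -0.0020616260242556136
shift [ 0.482 -0.166  0.   ] turn [-0.    -0.002  0.   ]
```

Request:
play_rows(plan=[[-1,0.06,-0.03,0,0,0,0],[-1,0.12,-0.06,0,0,0,0],[-1,0.18,-0.09,0,0,0,0],[-1,0.24,-0.12,0,0,0,0],[-1,0.3,-0.14,0,0,0,0],[-1,0.36,-0.15,0,0,0,0],[-1,0.42,-0.16,0,0,0,0],[-1,0.46,-0.17,0,0,0,0]])

```text
t: 8.52
position: [518.9, 93.1, 152.3]
eef_rot: [-1.571, -0.0, -1.55]
ft_force: [0.9, 1.1, -0.9]
width: 0.0
```

```bash
python3 tgt.py -115 -21 156; python3 - <<'E'
from h import *
s=grab('scene','scene4');cv2.imwrite('pics/scrop4.png',cv2.resize(s['image'][100:380,180:480,::-1],None,fx=2,fy=2,interpolation=cv2.INTER_CUBIC))
E
```

```text
t 8.5167 jig now -151.78750194298806 -21.454440723549236 152.26310934683215 F [ 0.884  1.091 -0.874] w 1.4955633840299435e-05
shift [ 0.368 -0.037  0.007] turn [ 0.    -0.002  0.   ]
```

View pics/scrop4.png

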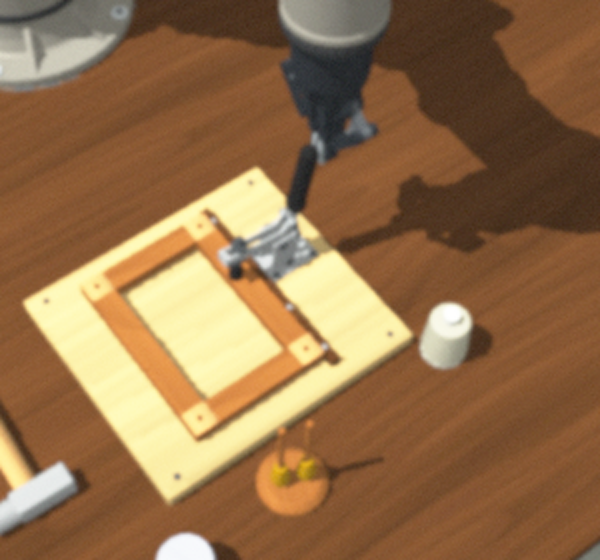

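The handle is nearly upright with its end at about (312,150), and the foot at (235,268) is just above the rail. I'll continue past centre.

Request:
play_rows(plan=[[-1,0.05,-0.02,0,0,0,0],[-1,0.1,-0.03,0,0,0,0],[-1,0.15,-0.04,0,0,0,0],[-1,0.2,-0.04,0,0,0,0],[-1,0.25,-0.04,0,0,0,0],[-1,0.29,-0.04,0,0,0,0],[-1,0.33,-0.04,0,0,0,0],[-1,0.36,-0.04,0,0,0,0]])

```text
t: 9.23
position: [519.7, 57.0, 156.2]
eef_rot: [-1.571, -0.001, -1.55]
ft_force: [0.0, 0.0, -0.1]
width: -0.001
```

```bash
python3 tgt.py -110 -21 156; python3 - <<'E'
from h import *
s=grab('scene','scene5');cv2.imwrite('pics/scrop5.png',cv2.resize(s['image'][100:380,180:480,::-1],None,fx=2,fy=2,interpolation=cv2.INTER_CUBIC))
E
```

```text
t 9.2333 jig now -115.65940594286165 -21.6911146090751 156.18010095085575 F [ 0.043  0.027 -0.084] w -0.0005789972891697457
shift [0.057 0.002 0.007] turn [ 0.    -0.002  0.   ]
```

View pics/scrop5.png

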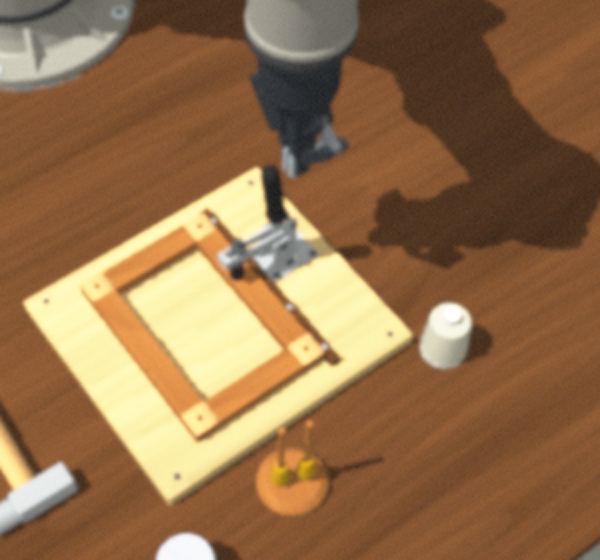

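The force has dropped to zero and the handle stands clear in front of the fingers, so it has snapped. I'll retreat and check the handle angle and the rail.

Request:
play_rows(plan=[[-1,-0.15,0,0,0,0,0],[-1,-0.4,0,0,0,0,0],[-1,-0.8,0,0,0,0,0],[-1,-1,0,0,0,0,0],[-1,-1,0,0,0,0,0],[-1,-1,0,0,0,0,0]])

```text
t: 9.78
position: [517.3, 159.1, 156.1]
eef_rot: [-1.571, 0.0, -1.547]
ft_force: [0.4, -1.8, -0.5]
width: 0.003
```

```bash
python3 - <<'E'
from h import *
from tgt import O,ex,ey
c=grab('top','top6'); s=grab('scene','scene6'); print(state()['t'],state()['ft_force'],state()['position'])
cv2.imwrite('pics/crop6.png',cv2.resize(c['image'][150:380,180:500,::-1],None,fx=2.4,fy=2.4,interpolation=cv2.INTER_CUBIC))
for q,n in((c,'top'),(s,'scene')):
    P=cloud(q);d=P[...,:2]-O;x=d@ex;y=d@ey;z=P[...,2]
    m=(abs(y+21)<14)&(x>-130)&(x<-60)&(z>90)&(z<195)
    if m.any():
        k=z[m].argmax(); print(n,m.sum(),'top of handle',x[m][k],z[m].max())
        for zz in range(100,190,15):
            b=m&(z>=zz)&(z<zz+15)
            if b.any(): print(zz,x[b].mean().round(1),x[b].min().round(1),x[b].max().round(1))
for xx,zz in((22,167),(13,168),(4,168),(-9,167)): print(xx,proj(c,[*(O+ex*(xx-106)-ey*21),zz+18]),proj(s,[*(O+ex*(xx-106)-ey*21),zz+18]))
for jy in (105,95,85,60,40,20,0,-60,-80,-100,-105):
    xs=np.arange(-80,-15,.5)
    p=np.array([proj(c,[*(O+ex*x+ey*jy),36]) for x in xs],np.float32)
    pr=cv2.remap(c['image'],p[None,:,0].copy(),p[None,:,1].copy(),cv2.INTER_LINEAR)[0].astype(float).sum(1)
    g=np.gradient(cv2.GaussianBlur(pr[None],(9,1),0)[0]); i=np.where((xs>-66)&(xs<-50))[0]
    print(jy,xs[i[np.argmax(g[i])]],end='; ')
# bystanders moved?
d=cv2.absdiff(load('scene0')['image'],s['image']).max(2); 
for n,r in dict(cone=(245,290,388,420),stand=(310,360,305,350),tin=(365,405,255,292),ham=(275,370,145,220)).items(): print(n,(d[r[0]:r[1],r[2]:r[3]]>40).mean().round(3))
cv2.imwrite('pics/scrop6.png',cv2.resize(s['image'][140:340,200:420,::-1],None,fx=3,fy=3,interpolation=cv2.INTER_CUBIC))
E
```

```text
9.8833 [-0.375 -0.131  0.95 ] [517.594 157.091 156.102]
top 167 top of handle -88.86908204815485 187.12133364687924
100 -98.6 -103.7 -86.4
115 -98.0 -101.3 -91.7
130 -97.2 -99.0 -93.1
145 -95.4 -96.8 -90.9
160 -90.1 -96.3 -75.1
175 -85.1 -94.3 -76.7
scene 307 top of handle -81.79049256643225 190.327459566751
100 -86.6 -99.0 -78.7
115 -85.1 -96.0 -78.8
130 -83.4 -95.2 -76.6
145 -81.8 -92.8 -74.6
160 -80.3 -92.3 -73.1
175 -81.2 -91.5 -73.2
22 [298.823 289.544] [315.138 184.384]
13 [293.616 289.786] [318.858 181.909]
4 [288.415 290.007] [322.556 179.771]
-9 [280.925 290.303] [327.85  177.029]
105 -60.0; 95 -60.0; 85 -60.5; 60 -59.5; 40 -59.0; 20 -60.0; 0 -60.0; -60 -60.0; -80 -60.0; -100 -60.0; -105 -60.5; cone 0.0
stand 0.0
tin 0.0
ham 0.02
```

View pics/crop6.png

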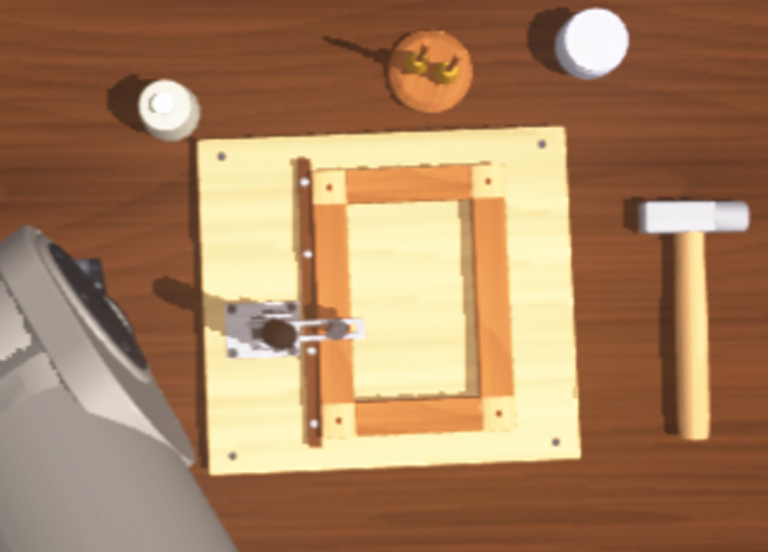

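View pics/scrop6.png

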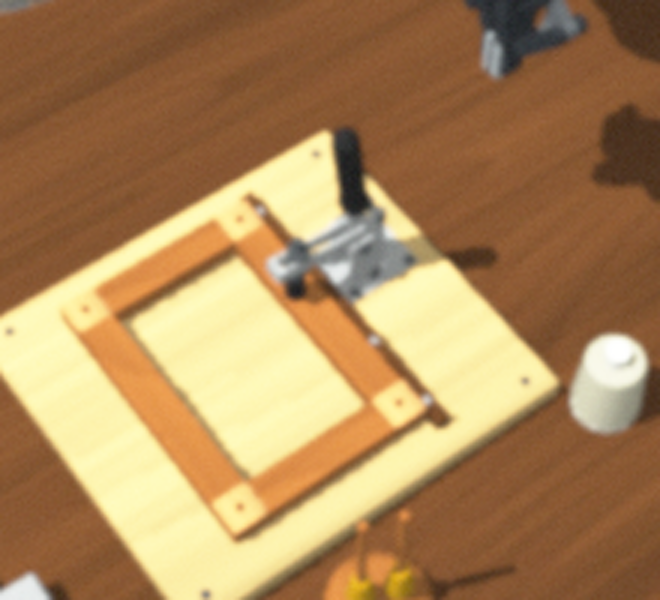

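The handle end is at about jig x -84 and z 187, which matches the stop position. The rail is still flush, the bystanders haven't moved and the gripper is about 75 mm clear. Handing in.

```bash
python3 -c "
from cell import finish_job
print(finish_job())"
```

```text
the job is handed in; nothing more can be done
None
```

I slid the frame flush onto the fence with the closed fingertips, then pushed the clamp handle over until it snapped. I backed the arm off and handed in at about 9.9 s on the robot's clock; the hand-in gave no verdict.

My last checks, from the final camera images:
- **Rail:** its outer edge lies at jig x -59 to -60.5 mm along the whole length, both before and after clamping. The limit is -57 mm.
- **Handle:** its end is at about jig x -84 mm, z 187 mm, which matches the forward stop. It stayed there after I let go.
- **Clamp foot:** it sits on the rail in the pictures. I had no sensor for its pressing force, so I inferred it from the snap and the handle position.
- **Bystanders:** the cone, stand and tin areas show no change from the first picture. The hammer area changed in about 2% of pixels. I put that down to moving shadow, and the hammer looks in place in the top view.
- **Robot:** the gripper was clear of everything, with no real load on the wrist.

Depth readings of the handle from the two cameras differed by up to about 7 mm at its top. Both show it leaning forwards.

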